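# Gauge the depth of the inclined thermometer pocket

## Robot

A 7-joint arm with a two-finger parallel gripper is mounted at the origin on a cart in front of the work surface, level with it; the furniture and walls round the work are solid. World frame = base frame: x ahead of the robot, y to its left, z up, the work surface at z = 0. Lengths are in m, angles in rad, forces in N, time in s.
With the tool pointing down it reaches from about 0.425 to 0.925 m from the base axis. Payload 6.8 kg.
Tool frame: the origin (TCP) lies on the front face of the gripper's body, between the roots of the fingers; the fingertips stand 73 mm ahead of it and the grasp point (between the pads) lies 54 mm ahead of it (tcp_to_tips is the distance from the TCP to the fingertips, in m); z points along the fingers, x is the direction in which the jaws open and shut, and the axes are right-handed (so a half turn about z gives the same grasp; the last joint's range is limited). The gripper opens to 85 mm and grips with 20 to 120 N. Pads are 22 mm wide; open, the fingers measure 114 mm over their backs; the gripper's body (76 mm by 85 mm) begins 54 mm behind the grasp point. The pads swing forward as they close: fully open they stand 13 mm farther back than shut.
Start: joints at [1.158, 0.477, 0.022, 1.555, -0.011, 1.109, -0.083], TCP at [0.203, -0.644, 0.304] pointing down, gripper open.
Joint ranges: [-2.96, 2.96], [-0.34, 2.1], [-1.41, 1.46], [0.24, 2.44], [-1.37, 4.51], [0.17, 1.92], [-2.96, 2.96]. Speed limits (rad/s): [2.39, 2.39, 3.14, 3.14, 3.14, 3.14, 3.14].

## Interface

Orientations are given as a unit quaternion [w, x, y, z].
In Python, from station import get_obs, read_camera, hand_in, look_for, silhouettes, tcp_to_tips gives the robot as it stands. The module is installed in compiled form; this text tells all that it offers.
- The arm moves only by the tool apply_moves, never from a script. Its argument "moves" is a list of rows, each a list of 3 entries, a list of its own where there are three numbers: the shift along the tool's x, y, z in units of 25 mm (1.0 is 25 mm), then the turn, a rotation vector about the tool's x, y, z in units of 10 degrees (1.0 is 10 degrees), then the gripper's target within -1 to 1 (fully open at 1, half-way at 0, shut at -1). In form: [[[dx, dy, dz], [rx, ry, rz], jaw], ...]. A call has 1 to 20 rows; each row is the pose to reach, as a shift and turn from the pose commanded when the call began, along the tool's axes at that moment; what a row does not reach only later rows make up. A row lasts 1/8 s, in which the tool goes at most 62.5 mm and 10.7 degrees, less where a joint would pass 70% of its speed; a pose out of reach is approached as far as the arm can. A call with a gripper value outside its range is refused whole. The fingers move at their own pace and stop on an object; "force" is the grip in N (left out, the last holds). Time passes only in rows, so rows that repeat a pose let the fingers close. It gives the time, the measured TCP pose, the force and the opening at its end, in the units of the state.
- get_obs(): the state, without advancing time (a new reading comes with each control period).
- read_camera(name): name is "scene" or "top" or "wrist"; returns a dict with "color" (384x512x3 uint8, red, green, blue), "mtx" (3x3 intrinsics, pixels), "k1" (the pictures are not rectified: a ray, as slopes to the right and down, at radius r is drawn at 1 + k1 r^2 times it, then the intrinsics apply), "eye" and "rotation" of the camera in the world; the wrist camera has in their place "hand_eye" (4x4, takes a point from camera to tool coordinates, whose origin is the TCP and whose axes are the tool frame's). Camera axes: x right, y up, looking along -z (the intrinsics and any distortion apply to the point x, -y, -z); pixel columns grow to the right and rows downward; lengths in m; the calibration is good to about 2 mm. A picture is of the moment at which its call begins: read the wrist's pose just before it. There is no depth.
- hand_in(): hands the job in, once; it reports no verdict.
Trained networks look in the newest picture that a camera, given by its name, has taken for a name from the list of things; names that differ only in an ending like _2 or _b are one class to them, and where a whole thing is asked for, a point or a joint stands for the part that bears it (a point fixed in the world has none). Each returns a list of dicts, best first, with "conf" (0 to 1); they miss things now and then, are a little off and sometimes report something else, mostly with a low value. They report only what shows in the picture. A call takes as long as a camera call. They do not tell look-alikes from the thing itself.
- look_for(camera, query): "pixel" ([row, column] in pixels, amid what is visible of it).
- silhouettes(camera, query): "mask" (384x512 bool, what is visible of it) and "pixel" ([row, column] in pixels, amid what is visible of it).
The state is a dict: "t": time; "q": joint angles; "joint_vel": joint speeds; "joint_torque": joint torques, N m; "eef_pos": TCP position; "tool_rot": TCP orientation; "contact_force": force on the tool from outside, world axes, zero at the start; "torque": the same for the moment, N m; "gripper_width": opening from 0.0 (shut) to 1.0 (fully open).
Only numpy, scipy, OpenCV 4.12 (cv2) and the standard library are available. Lean on these libraries where they do the work, as an engineer would, in place of code of your own. Each camera call takes 0.05 s, during which the arm holds its last target.

## Task

Find out how deep the thermometer pocket in the inclined heating block is: take the depth gauge from the tube rack by its handle, lower its rod into the pocket until the stop plate sits flat on the block's face, and keep pushing the rod through the plate until it bottoms out in the pocket. Push gently, never with more than 60 N, and hold it against the bottom for a second, then let go and leave the gauge in the pocket as set, with its plate flat on the face and the rod still touching the bottom. Do not disturb the glassware and dishes around.

Things in the scene. Friction and masses are not known exactly. Their poses are not given: they have to be found in the camera images.
- gauge: stop plate of the depth gauge: steel, 40 x 64 mm (its x, y), 14 mm thick; origin at the centre of its flat underside, z up along the rod to the handle. A round boss (22 mm wide, 8 mm high) on top. It lies across the rack's centre hole of one row, the rod hanging through it. The rod slides in the plate only against about 4 N friction and stays where left. Whole gauge about 0.22 kg
- rod_tip (a point): lower, rounded end of the gauge's straight steel rod, 10 mm thick and 110 mm long from tip to handle, square through the plate's centre. At the start the tip stands out 25 to 38 mm below the plate's underside; it can be pushed out to 85 mm
- rod_handle (a point): centre of the gauge's square black handle, 20 x 20 mm across (sides parallel to the plate's) and 45 mm long along the rod, 132.5 mm from the rod's tip
- block: fixed aluminium heating block, face 80 x 90 mm (x, y), 95 mm thick, tilted on a dark stand so that its face looks up and to the robot. Origin: centre of the pocket's mouth in the face; z out of the face along the pocket, 30 degrees from vertical. Pocket: round blind bore square to the face, 13 mm wide, 2 mm chamfer, its flat rigid bottom 50 to 75 mm deep (unknown beforehand)
- rack: tube rack, 67 x 180 mm (x, y), 59 mm high, fixed to the bench, origin under its centre; three capped tubes, 106 mm high to the cap, stand in other holes
- vial: bystander: small glass vial, 23 mm across, 62 mm high, origin under its centre
- petri_dish: bystander: petri dish, 61 mm across, 15 mm high, origin under its centre
- small_flask: bystander: conical flask, 64 mm across, 108 mm high, origin under its centre
- foil_beaker: bystander: beaker covered with foil, 105 mm across, 116 mm high, origin under its centre
Things that resemble listed ones, but are neither listed nor needed, are in the scene too. Of the things like the gauge, leave any that is purple; of the rest the larger one is meant.

How it is judged:
On the way, in this order (a step that is already met when the one before it is completed fails the run):
1. the rod's tip is at least 10 mm inside the pocket (z of rod_tip in the frame of block below -0.01 m and horizontal distance between rod_tip and block below 0.03 m and x of rod_tip in the frame of block between -0.004 and 0.004 m and y of rod_tip in the frame of block between -0.004 and 0.004 m), for 0.1 s.
2. the rod is held pressed on the pocket's bottom with more than 2 N for 0.8 s, the stop plate flat on the face (within 2 mm, 3 degrees) (contact force between depth_rod_c0 and pocket_floor_c0 above 2 N and z of gauge in the frame of block below 0.002 m and angle between the z axis of gauge and the z axis of block, either way round below 0.05 rad and distance between gauge and block below 0.006 m), for 0.8 s.
At the end, for the whole second after the job is handed in: The gauge stands in the pocket, released and at rest: the rod's tip within 2 mm of the pocket's bottom, the plate's underside within 2 mm of the block's face and parallel to it within 3 degrees, its centre within 6 mm of the mouth's (distance between rod_tip and pocket_floor_c0 below 0.004 m and z of gauge in the frame of block below 0.002 m and angle between the z axis of gauge and the z axis of block, either way round below 0.05 rad and distance between gauge and block below 0.006 m and linear speed of gauge below 0.01 m/s); the robot touches nothing.
It fails at once if the rod is rammed into the pocket's bottom with more than 60 N (contact force between depth_rod_c0 and pocket_floor_c0 above 60 N).
It fails at once if a bystander (vial, petri dish, flask or beaker) is moved by more than 30 mm or knocked over (distance of any of vial, petri_dish, small_flask, foil_beaker from where it was at the start of the episode above 0.03 m or angle between any of vial, small_flask, foil_beaker's own z axis and vertical above 0.5 rad).
It also fails if it takes over 43 s, if anything falls off the work surface, if the arm or the gripper's body presses on something with over 40 N, if the wrist force passes 120 N, or if a joint passes its speed limit or range.

## Working session

There is one attempt and no reset: what is moved stays moved. The work goes in short steps, Python scripts to look and compute and a tool call to move; the robot and the scene stay as the last step left them, time stands still between calls to the robot, and variables do not carry over. Pictures are saved under pics/ and viewed, and the job is handed in when it is done.

Besides the shell and the picture viewer there is one more tool, called after "Request:" as name([rows], argument=value, ...), one row to a line, values as JSON. apply_moves: Moves the arm, as the interface text tells. Its arguments: {"type":"object","properties":{"moves":{"type":"array"},"force":{"type":"number"}},"required":["moves"]}

```bash
mkdir -p pics
cat > h.py <<'E'
import numpy as np, cv2
from station import *
from scipy.spatial.transform import Rotation as R
def save(c,n): cv2.imwrite('pics/'+n,c[:,:,::-1])
def ray(cam,px,obs=None):
    """px [row,col] -> origin, dir world"""
    K=np.array(cam['mtx']);k1=cam['k1']
    u=(px[1]-K[0,2])/K[0,0];v=(px[0]-K[1,2])/K[1,1]
    rd=np.hypot(u,v);r=rd
    for _ in range(30): r=rd/(1+k1*r*r)
    s=r/rd if rd>0 else 1
    d=np.array([u*s,-v*s,-1.])
    if 'eye' in cam: e=np.array(cam['eye']);Rm=rot(cam['rotation'])
    else:
        e,Rm=wp(cam,obs)
    d=Rm@d
    return e,d/np.linalg.norm(d)
def rot(r):
    r=np.array(r)
    return r if r.shape==(3,3) else R.from_quat(r,scalar_first=True).as_matrix()
def wp(cam,obs):
    H=np.array(cam['hand_eye']);T=rot(obs['tool_rot'])
    return np.array(obs['eef_pos'])+T@H[:3,3],T@H[:3,:3]
def proj(cam,P,obs=None):
    if 'eye' in cam: e=np.array(cam['eye']);Rm=rot(cam['rotation'])
    else: e,Rm=wp(cam,obs)
    K=np.array(cam['mtx']);p=(np.atleast_2d(P)-e)@Rm
    u=p[:,0]/-p[:,2];v=-p[:,1]/-p[:,2];f=1+cam['k1']*(u*u+v*v)
    return np.c_[K[1,1]*v*f+K[1,2],K[0,0]*u*f+K[0,2]]
def onz(cam,px,z,obs=None):
    e,d=ray(cam,px,obs);return e+d*(z-e[2])/d[2]
E
python3 - <<'E'
from h import *
o=get_obs();print(o, tcp_to_tips if not callable(tcp_to_tips) else tcp_to_tips())
for n in ['scene','top','wrist']:
    c=read_camera(n);save(c['color'],n+'0.png');print({k:np.round(v,4) for k,v in c.items() if k!='color'})
    for q in ['gauge','rod_handle','block','rack','vial','petri_dish','small_flask','foil_beaker']:
        print(n,q,[(np.round(d['pixel']),round(d['conf'],2)) for d in look_for(n,q)])
E
```

```text
{'t': 0.0, 'q': array([ 1.15789029,  0.4777768 ,  0.02235543,  1.55643931, -0.01150079,
        1.10927401, -0.08308729]), 'joint_vel': array([-3.47105911e-06, -3.66697925e-04,  6.48542274e-04,  8.37413784e-04,
       -1.85330898e-03,  4.64963268e-04, -9.27084984e-04]), 'joint_torque': array([-6.44733768e-05, -5.96446860e+01,  1.60809215e+00, -2.81192744e+01,
        1.24498285e-02,  9.51150869e-03,  1.44157923e-05]), 'eef_pos': array([ 0.20242598, -0.64346244,  0.30294665]), 'tool_rot': array([-4.66475012e-04,  8.06264952e-01, -5.91553924e-01, -7.51531036e-04]), 'contact_force': array([ 0.41879405, -0.6165498 ,  0.94428995]), 'torque': array([-0.0432234 , -0.02399039,  0.03728946]), 'gripper_width': 1.0016535493957497} 0.0726
{'mtx': array([[468.5059,   0.    , 252.0164],
       [  0.    , 468.5059, 185.245 ],
       [  0.    ,   0.    ,   1.    ]]), 'k1': np.float64(0.0487), 'eye': array([-0.2394,  0.632 ,  0.6825]), 'rotation': array([-0.3511, -0.2046,  0.4763,  0.7797])}
scene gauge [(array([299., 210.]), 0.87), (array([262., 159.]), 0.67), (array([260., 141.]), 0.63)]
scene rod_
[... 963 characters left out ...]
(array([146., 224.]), 0.46)]
top petri_dish [(array([238., 224.]), 0.68)]
top small_flask [(array([143., 199.]), 0.95)]
top foil_beaker [(array([203., 384.]), 0.9)]
{'mtx': array([[279.7335,   0.    , 255.3967],
       [  0.    , 279.7335, 187.6936],
       [  0.    ,   0.    ,   1.    ]]), 'k1': np.float64(-0.0031), 'hand_eye': array([[ 1.000e+00, -3.000e-04, -1.000e-03, -4.000e-04],
       [-6.000e-04, -9.506e-01, -3.104e-01, -7.990e-02],
       [-8.000e-04,  3.104e-01, -9.506e-01, -7.050e-02],
       [ 0.000e+00,  0.000e+00,  0.000e+00,  1.000e+00]])}
wrist gauge []
wrist rod_handle []
wrist block []
wrist rack []
wrist vial []
wrist petri_dish []
wrist small_flask []
wrist foil_beaker []
```

Run:
```python
from h import *
print(get_obs()['t'])
for n,(a,b,c,d) in {'scene':(150,350,90,290),'top':(120,300,100,330)}.items():
    im=cv2.imread(f'pics/{n}0.png');cv2.imwrite(f'pics/{n}0c.png',cv2.resize(im[a:b,c:d],None,fx=3,fy=3,interpolation=cv2.INTER_CUBIC))
```

```text
1.35
```

View pics/scene0.png

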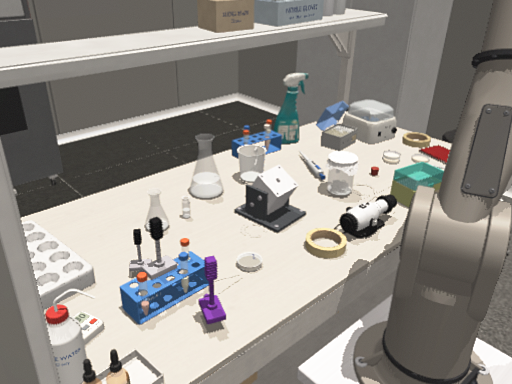

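View pics/top0.png

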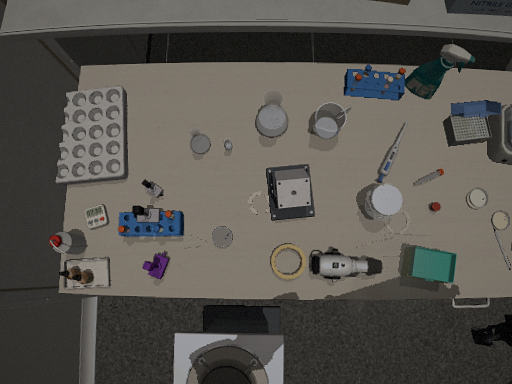

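View pics/scene0c.png

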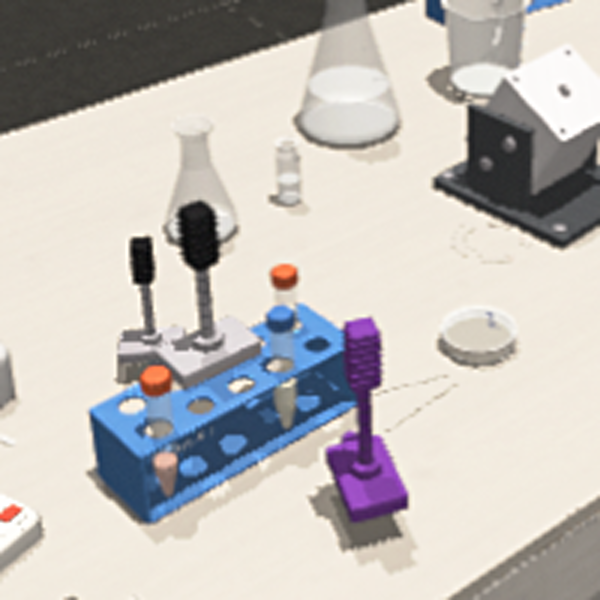

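View pics/top0c.png

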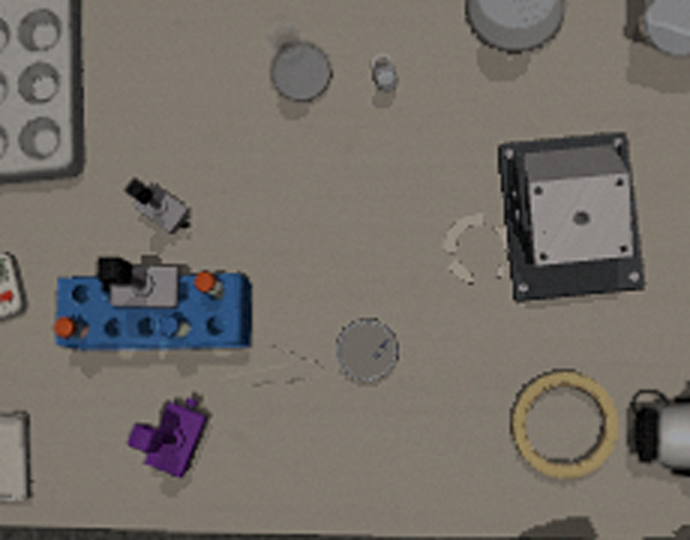

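```bash
cat >> h.py <<'E'
def tri(rays):
    A=np.zeros((3,3));b=np.zeros(3)
    for e,d in rays:
        M=np.eye(3)-np.outer(d,d);A+=M;b+=M@e
    p=np.linalg.solve(A,b);return p,[np.linalg.norm(np.cross(p-e,d)) for e,d in rays]
E
python3 - <<'E'
from h import *
S=read_camera('scene');T=read_camera('top')
# handle tops / hole etc. from crops
def sc(x,y): return [150+y/3,90+x/3]
def tc(x,y): return [120+y/3,100+x/3]
for n,s,t in [('handle centre',sc(199,237),tc(115,272)),('hole',sc(565,91),tc(581,218)),('small handle',sc(142,262),tc(138,190)),('purple',sc(362,350),tc(143,440)),('boss',sc(208,345),tc(147,287)),('vial',sc(288,172),tc(384,75)),('flask top',sc(193,127),tc(288,45)),('beaker',[157,342],[200,386])]:
    p,r=tri([ray(S,s),ray(T,t)]);print(n,p.round(4),np.round(r,4))
# block face corners in top at guesses
print('rack corners z=.059',[onz(T,tc(*q),.059).round(3) for q in [(57,280),(250,272),(250,345),(57,347)]])
print('petri',onz(T,tc(367,350),.015))
E
```

```text
handle centre [0.484  0.2317 0.1595] [0.0009 0.0009]
hole [ 0.5444 -0.1803  0.1114] [0.0016 0.0016]
small handle [0.5704 0.2335 0.0965] [0.002 0.002]
purple [0.3384 0.2058 0.1355] [0.0009 0.0009]
boss [0.4843 0.2302 0.0676] [0.001 0.001]
vial [0.7059 0.0114 0.0283] [0.0005 0.0005]
flask top [0.7135 0.0982 0.1021] [0.0012 0.0012]
beaker [ 0.5273 -0.4335  0.1126] [0.0001 0.0001]
rack corners z=.059 [array([0.49 , 0.322, 0.059]), array([0.5  , 0.132, 0.059]), array([0.431, 0.129, 0.059]), array([0.426, 0.317, 0.059])]
petri [0.43107985 0.02269711 0.015     ]
```

Request:
apply_moves([
  [[-2.3,-3.1,0.1],[0,0,-1],1],
  [[-4.5,-6.2,0.3],[0,0,-2],1],
  [[-6.8,-9.3,0.5],[0,0,-3],1],
  [[-9.0,-12.4,0.6],[0,0,-4],1],
  [[-11.3,-15.5,0.8],[0,0,-5.5],1],
  [[-13.56,-18.6,0.9],[0,0,-6.5],1],
  [[-13.56,-18.6,0.9],[0,0,-7.75],1],
  [[-13.56,-18.6,0.9],[0,0,-7.75],1],
  [[-13.56,-18.6,0.9],[0,0,-7.75],1],
  [[-13.56,-18.6,0.9],[0,0,-7.75],1],
  [[-13.56,-18.6,0.9],[0,0,-7.75],1],
])

```text
t: 2.82
eef_pos: [0.5446, -0.1805, 0.2813]
tool_rot: [0.0, 0.999, 0.044, -0.0]
contact_force: [-0.1, -0.3, 0.4]
gripper_width: 1.003
```

Run:
```python
from h import *
o=get_obs();c=read_camera('wrist');save(c['color'],'w1.png')
print(o['t'],o['eef_pos'],rot(o['tool_rot'])[:,0],o['q'].round(2),o['joint_vel'].round(3))
print(proj(c,[[.5444,-.1803,.1114]],o))
import pickle;pickle.dump((o,{k:v for k,v in c.items()}),open('w1.pkl','wb'))
```

```text
2.825 [ 0.54461869 -0.18047701  0.28129008] [ 9.96097736e-01  8.82565884e-02 -2.73349757e-04] [ 0.57  0.37 -0.45  1.8   0.19  1.01  0.13] [ 0.039 -0.01   0.038  0.012  0.005  0.004  0.011]
[[188.91226997 254.9635052 ]]
```

View pics/w1.png

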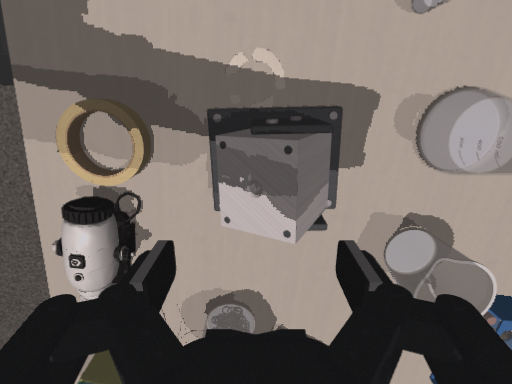

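Run:
```python
import cv2
im=cv2.imread('pics/w1.png');cv2.imwrite('pics/w1c.png',cv2.resize(im[120:250,200:345],None,fx=4.5,fy=4.5,interpolation=cv2.INTER_CUBIC))
```

```text
(no output)
```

View pics/w1c.png

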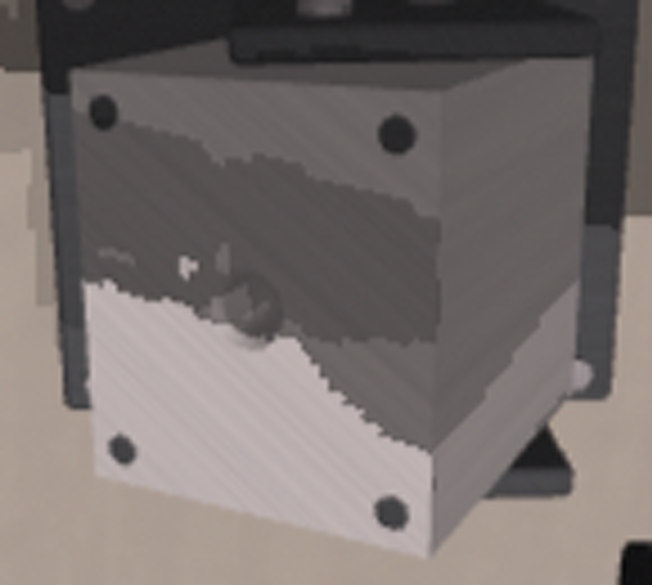

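```bash
cat > fit.py <<'E'
from h import *
import pickle
from scipy.optimize import least_squares
o,c=pickle.load(open('w1.pkl','rb'))
px=np.array([(120+(y+.5)/4.5-.5,200+(x+.5)/4.5-.5) for x,y in [(72,70),(443,93),(432,556),(97,478),(255,308)]])
# block frame: z=30deg toward -x ; x axis up-slope
def Rb(yaw,t): return (R.from_euler('z',yaw)*R.from_euler('y',-t)).as_matrix()
for (w,h) in [(.08,.09),(.09,.08)]:
  for free in (0,1):
    C=np.array([[-w/2,h/2,0],[w/2,h/2,0],[w/2,-h/2,0],[-w/2,-h/2,0],[0,0,0]])
    def f(p):
        t=p[4] if free else np.pi/6
        return (proj(c,C@Rb(p[3],t).T+p[:3],o)-px).ravel()
    s=least_squares(f,[.544,-.18,.111,.1,.52])
    print(w,h,free,s.x.round(4),np.degrees(s.x[3:]).round(2),s.fun.round(2))
    if (w==.08) and not free: P=s.x
print('zaxis',Rb(P[3],np.pi/6)[:,2])
T=read_camera('top');S=read_camera('scene')
print('check top/scene hole px',proj(T,P[:3]),proj(S,P[:3]),'seen',[120+218/3,100+581/3],[150+91/3,90+565/3])
E
python3 fit.py
```

```text
0.08 0.09 0 [ 0.5443 -0.1785  0.115   0.1127  0.52  ] [ 6.46 29.79] [ 0.18  0.16 -0.18  0.28  0.38  0.25 -0.68  0.64  0.24 -1.31]
0.08 0.09 1 [ 0.5443 -0.1787  0.1144  0.1112  0.5102] [ 6.37 29.23] [ 0.33 -0.   -0.07  0.54  0.03  0.33 -0.59  0.35  0.25 -1.28]
0.09 0.08 0 [ 0.5433 -0.1777  0.1156  0.124   0.52  ] [ 7.1  29.79] [ 5.   -5.35  5.1   4.69 -4.5   5.48 -6.32 -4.17 -0.5  -2.32]
0.09 0.08 1 [ 0.5424 -0.1731  0.1293  0.1521  0.7265] [ 8.71 41.63] [ 1.7  -2.37  2.41 -0.04  2.3   4.03 -7.35  0.99 -0.75 -2.91]
zaxis [-0.49682789 -0.05623212  0.8660254 ]
check top/scene hole px [[192.91178357 293.49605299]] [[179.27347078 277.37813458]] seen [192.66666666666669, 293.66666666666663] [180.33333333333334, 278.33333333333337]
```

Request:
apply_moves([
  [[0,-2.0,-1.5],[0,0,0],1],
  [[0,-4.4,-1.5],[0,0,0],1],
  [[-0.5,-6.8,-1.5],[0,0,0],1],
  [[-0.5,-9.2,-1.5],[0,0,0],1],
  [[-0.96,-11.6,-1.55],[0,0,0],1],
  [[-0.96,-14.0,-1.55],[0,0,0.2],1],
  [[-0.96,-16.0,-1.55],[0,0,0.2],1],
  [[-0.96,-16.64,-1.55],[0,0,0.2],1],
  [[-0.96,-16.64,-1.55],[0,0,0.2],1],
  [[-0.96,-16.64,-1.55],[0,0,0.2],1],
])

```text
t: 4.22
eef_pos: [0.4853, 0.2287, 0.3199]
tool_rot: [0.001, 1.0, 0.024, -0.0]
contact_force: [-0.1, -0.1, -0.2]
gripper_width: 0.998
```

Run:
```python
from h import *
o=get_obs();c=read_camera('wrist');save(c['color'],'w2.png')
print(o['t'],o['eef_pos'],rot(o['tool_rot'])[:,0],o['q'].round(2))
print([(x['pixel'],x['conf']) for x in look_for('wrist','rod_handle')])
import pickle;pickle.dump((o,c),open('w2.pkl','wb'))
im=cv2.imread('pics/w2.png');cv2.imwrite('pics/w2c.png',cv2.resize(im[100:260,170:340],None,fx=4,fy=4,interpolation=cv2.INTER_CUBIC))
```

```text
4.225 [0.48534977 0.22870352 0.3198713 ] [ 9.98848637e-01  4.79724154e-02 -2.18258671e-04] [-0.01  0.3  -0.66  1.83  0.21  1.08 -0.7 ]
[([187.4, 255.0], 0.93), ([172.8, 329.3], 0.59), ([201.0, 111.8], 0.56)]
```

View pics/w2.png

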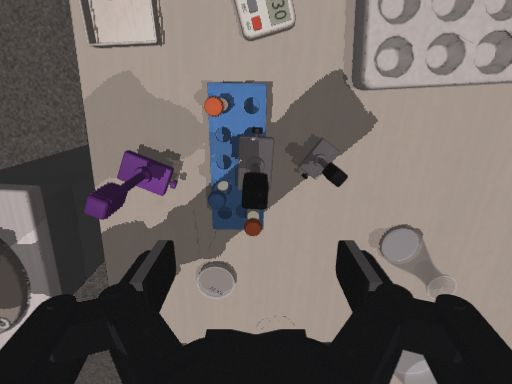

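View pics/w2c.png

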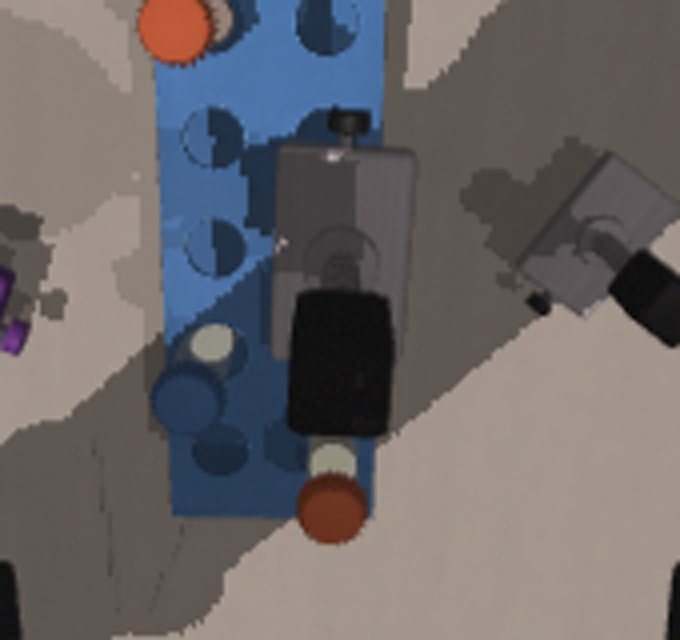

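```bash
cat > fit2.py <<'E'
from h import *
import pickle
from scipy.optimize import least_squares
o,c=pickle.load(open('w2.pkl','rb'))
cv=lambda L: np.array([(100+(y+.5)/4-.5,170+(x+.5)/4-.5) for x,y in L])
px=cv([(277,147),(415,152),(271,357)])
C=np.array([[-.02,.032,0],[.02,.032,0],[-.02,-.032,0]])
def f(p): return (proj(c,C@R.from_euler('z',p[2]).as_matrix().T+[p[0],p[1],.073],o)-px).ravel()
s=least_squares(f,[.484,.23,0.05]);print(s.x.round(4),np.degrees(s.x[2]),s.fun.round(2))
# handle: outline extents in crop: cols 287..393(top edge of the top face wide), rows 288..437
x,y,yaw=s.x
for dz in [.176,.180,.184,.189]:
    H=np.array([[a,b,z] for a in(-.01,.01) for b in (-.01,.01) for z in (dz-.045,dz)])
    H=H*1;H[:,:2]=H[:,:2]@R.from_euler('z',yaw).as_matrix()[:2,:2].T+[x,y]
    p=proj(c,H,o);q=np.c_[(p[:,1]-170+.5)*4,(p[:,0]-100+.5)*4]
    print(dz,'cols',q[:,0].min().round(),q[:,0].max().round(),'rows',q[:,1].min().round(),q[:,1].max().round(),'top rows',np.sort(q[1::2,1]).round())
T=rot(o['tool_rot']);print('tool yaw',np.degrees(np.arctan2(T[1,0],T[0,0])))
print('delta in tool',T.T@(np.array([x,y,.214])-o['eef_pos'])/.025)
E
python3 fit2.py
```

```text
[0.4849 0.233  0.0053] 0.30620066894735043 [-0.51 -0.4  -0.21  0.58  0.84 -0.2 ]
0.176 cols 291.0 393.0 rows 273.0 425.0 top rows [329. 333. 422. 425.]
0.18 cols 290.0 394.0 rows 278.0 433.0 top rows [335. 339. 429. 433.]
0.184 cols 289.0 395.0 rows 282.0 440.0 top rows [341. 345. 436. 440.]
0.189 cols 288.0 396.0 rows 287.0 450.0 top rows [349. 353. 446. 450.]
tool yaw 2.7496723528101703
delta in tool [-0.00987969 -0.17994353  4.23457508]
```

Request:
apply_moves([
  [[0,-0.14,1.8],[0,0,0.25],1],
  [[0,-0.14,3.4],[0,0,0.25],1],
  [[0,-0.14,4.18],[0,0,0.25],1],
  [[0,-0.14,4.18],[0,0,0.25],1],
  [[0,-0.14,4.18],[0,0,0.25],0],
  [[0,-0.14,4.18],[0,0,0.25],-0.6],
  [[0,-0.14,4.18],[0,0,0.25],-1],
  [[0,-0.14,4.18],[0,0,0.25],-1],
  [[0,-0.14,4.18],[0,0,0.25],-1],
  [[0,-0.14,4.18],[0,0,0.25],-1],
  [[0,-0.14,4.18],[0,0,0.25],-1],
], force=60)

```text
t: 5.7
eef_pos: [0.4845, 0.235, 0.2158]
tool_rot: [-0.0, 1.0, 0.004, 0.0]
contact_force: [-0.1, -0.5, 2.8]
gripper_width: 0.229
```

Run:
```python
from h import *
o=get_obs();c=read_camera('wrist');save(c['color'],'w3.png')
print(o['t'],o['eef_pos'],o['gripper_width'],o['contact_force'],o['torque'])
```

```text
5.7 [0.4845435  0.23498541 0.21583642] 0.22895507159220044 [-0.10853258 -0.48058916  2.75725693] [-0.06589835 -0.03935297  0.08733536]
```

View pics/w3.png

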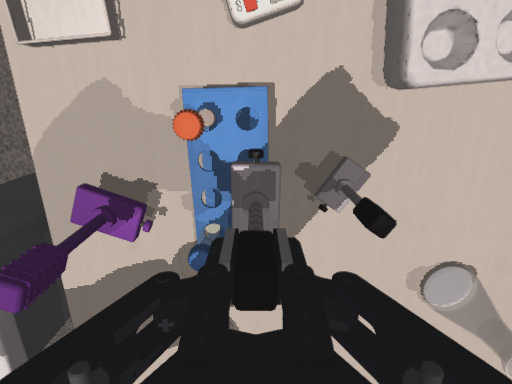

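Request:
apply_moves([
  [[0,0,-0.8],[0,0,0],-1],
  [[0,0,-2.2],[0,0,0],-1],
  [[0,0,-3.8],[0,0,0],-1],
  [[0,0,-5.0],[0,0,0],-1],
  [[0,0,-5.4],[0,0,0],-1],
  [[0,0,-5.4],[0,0,0],-1],
])

```text
t: 6.5
eef_pos: [0.4841, 0.2346, 0.35]
tool_rot: [0.0, 1.0, 0.004, -0.0]
contact_force: [-0.1, 0.6, -1.8]
gripper_width: 0.226
```

Run:
```python
from h import *
import pickle
o=get_obs();c=read_camera('wrist');save(c['color'],'w4.png')
s=read_camera('scene');save(s['color'],'s4.png')
pickle.dump((o,c,s),open('w4.pkl','wb'))
print(o['t'],o['eef_pos'],o['gripper_width'],o['contact_force'],o['torque'])
T=rot(o['tool_rot'])
for L in (.18,.187,.194): print(L,proj(c,o['eef_pos']+T@[0,0.0025,L],o),proj(s,o['eef_pos']+T@[0,0.0025,L]))
im=cv2.imread('pics/w4.png');a=cv2.resize(im[110:300,180:340],None,fx=3,fy=3,interpolation=cv2.INTER_CUBIC)
im=cv2.imread('pics/s4.png');b=cv2.resize(im[90:280,90:200],None,fx=3,fy=3,interpolation=cv2.INTER_CUBIC)
cv2.imwrite('pics/c4.png',np.hstack([a,b]))
```

```text
6.5 [0.48413062 0.23462622 0.34995407] 0.22580062495139347 [-0.14682364  0.58477435 -1.78857665] [-0.00758541 -0.00183359  0.03335815]
0.18 [[188.26287393 255.1642971 ]] [[224.54722421 155.334367  ]]
0.187 [[185.99620687 255.16981273]] [[227.47461301 155.60839625]]
0.194 [[183.83840559 255.17506354]] [[230.38258642 155.8802305 ]]
```

View pics/c4.png

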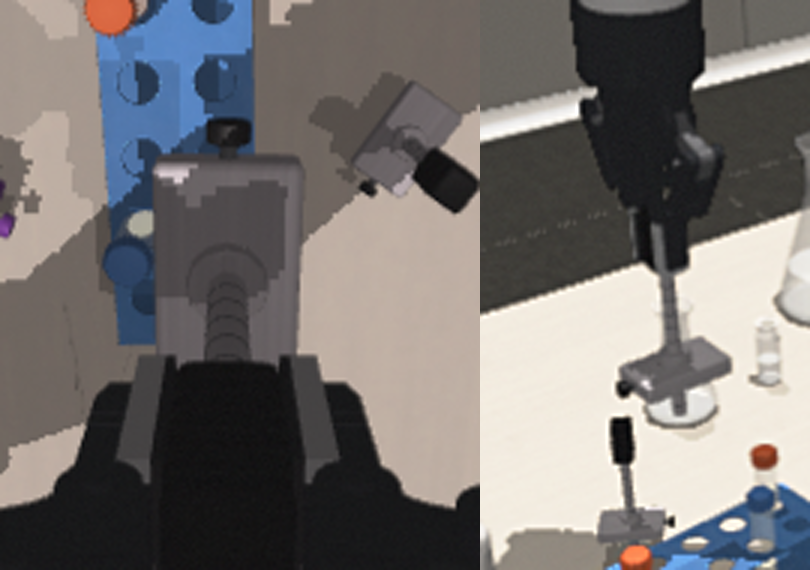

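```bash
cat > fit4.py <<'E'
from h import *
import pickle
from scipy.optimize import least_squares
o,c,s=pickle.load(open('w4.pkl','rb'))
T=rot(o['tool_rot'])
cv=lambda L: np.array([(110+(y+.5)/3-.5,180+(x+.5)/3-.5) for x,y in L])
px=cv([(154,157),(303,156),(227,287)])
C=np.array([[-.02,-.032,0],[.02,-.032,0],[0,0,-.008]])  # tool frame, z down toward tip
for nofree in (0,1):
    def f(p):
        t=0 if nofree else p[3]
        Rm=R.from_rotvec([t,0,0]).as_matrix()
        r=(proj(c,o['eef_pos']+(C@Rm.T+p[:3])@T.T,o)-px).ravel()
        return np.r_[r,p[3]*20]
    q=least_squares(f,[0,0,.14,0]);print(q.x.round(4),q.fun.round(2))
S=[]
tip=[90+412/3-.3,90+200/3-.3]
e,d=ray(s,tip)
for L in (.184,.187,.190):
    # offset y of tip along tool y fitting ray
    b=o['eef_pos']+T@[0,0,L]
    # closest approach in tool coords
    k=(b-e)@d; print(L,(T.T@(e+k*d-b)*1000).round(1))
E
python3 fit4.py
```

```text
[ 0.0004  0.001   0.1428 -0.0121] [ 0.3  -0.95  0.66  0.64 -0.98  0.32 -0.24]
[0.0004 0.001  0.143  0.    ] [ 0.31 -0.97  0.68  0.65 -1.    0.32  0.  ]
0.184 [-2.4  3.   1. ]
0.187 [-1.2  3.6 -1.2]
0.19 [-0.   4.3 -3.3]
```

Run:
```python
import cv2,numpy as np
im=cv2.imread('pics/w1.png');a=cv2.resize(im[168:208,236:276],None,fx=14,fy=14,interpolation=cv2.INTER_CUBIC)
a=np.clip(a.astype(float)*1.6,0,255).astype('uint8')
cv2.imwrite('pics/hole.png',a)
```

```text
(no output)
```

View pics/hole.png

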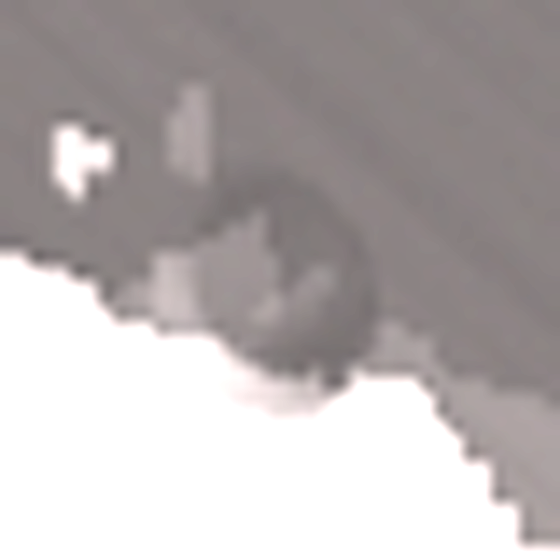

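```bash
cat > plan.py <<'E'
from h import *
import sys
M=np.array([.5447,-.1785,.1150]);YAW=np.radians(6.4)
OFF=np.array([.0004,.0013,.187])
Rb=(R.from_euler('z',YAW)*R.from_euler('y',-np.pi/6)).as_matrix()
Rg=Rb@np.diag([1,-1,-1])
def goal(s): return M+Rb[:,2]*s-Rg@OFF
if __name__=='__main__':
    o=get_obs();T=rot(o['tool_rot'])
    for s in map(float,sys.argv[1:]):
        g=goal(s);print(s,'tcp',g.round(4),'shift',(T.T@(g-o['eef_pos'])/.025).round(3),'turn',np.degrees(R.from_matrix(T.T@Rg).as_rotvec()/10).round(3))
    tip=o['eef_pos']+T@OFF;print('tip in block',(Rb.T@(tip-M)*1000).round(2),'ang',np.degrees(np.arccos(T[:,2]@-Rb[:,2])).round(2),'t',o['t'],'F block',(Rb.T@o['contact_force']).round(2))
E
python3 plan.py .04
```

```text
0.04 tcp [ 0.4314 -0.1899  0.3114] shift [-2.226 16.949  1.528] turn [ 0.162  3.012 -0.579]
tip in block [ 10.69 415.5   48.01] ang 30.15 t 6.6 F block [-1.54  0.64 -2.35]
```

Request:
apply_moves([
  [[-0.2,1.0,0],[0,0,0],-1],
  [[-0.4,2.8,0],[0,0.3,0],-1],
  [[-0.7,4.8,0],[0,0.7,-0.1],-1],
  [[-1.0,6.8,0],[0.05,1.1,-0.2],-1],
  [[-1.3,8.8,0],[0.1,1.5,-0.3],-1],
  [[-1.6,10.8,0],[0.1,1.9,-0.4],-1],
  [[-1.8,12.8,0],[0.16,2.3,-0.5],-1],
  [[-2.1,14.8,0],[0.16,2.7,-0.58],-1],
  [[-2.23,16.2,0.5],[0.16,3.01,-0.58],-1],
  [[-2.23,16.95,1.2],[0.16,3.01,-0.58],-1],
  [[-2.23,16.95,1.53],[0.16,3.01,-0.58],-1],
  [[-2.23,16.95,1.53],[0.16,3.01,-0.58],-1],
  [[-2.23,16.95,1.53],[0.16,3.01,-0.58],-1],
])

```text
t: 8.22
eef_pos: [0.4324, -0.1883, 0.3127]
tool_rot: [-0.015, 0.964, 0.055, 0.26]
contact_force: [0.2, -0.3, -1.7]
gripper_width: 0.228
```

```bash
python3 plan.py .02 .008
cat > look.py <<'E'
from h import *
import sys,pickle
from plan import M,Rb,OFF
n=sys.argv[1]
o=get_obs();c=read_camera('wrist');save(c['color'],f'w{n}.png')
s=read_camera('scene');save(s['color'],f's{n}.png')
t=read_camera('top');save(t['color'],f't{n}.png')
pickle.dump((o,c,s,t),open(f'l{n}.pkl','wb'))
T=rot(o['tool_rot']);tip=o['eef_pos']+T@OFF
print('scene: tip',proj(s,tip),'mouth',proj(s,M)); print('top tip',proj(t,tip),'mouth',proj(t,M)); print('wrist tip',proj(c,tip,o),'mouth',proj(c,M,o))
a=cv2.resize(s['color'][100:230,220:330],None,fx=4,fy=4,interpolation=cv2.INTER_CUBIC)
b=cv2.resize(c['color'][90:300,175:335],None,fx=520/210,fy=520/210,interpolation=cv2.INTER_CUBIC)
save(np.hstack([a,b[:520]]),f'c{n}.png')
E
python3 look.py 5
```

```text
0.02 tcp [ 0.4414 -0.1888  0.2941] shift [-0.067  0.061  0.821] turn [-0.009 -0.014  0.009]
0.008 tcp [ 0.4473 -0.1881  0.2837] shift [-0.069  0.062  1.301] turn [-0.009 -0.014  0.009]
tip in block [ 2.08  1.79 40.53] ang 0.16 t 8.225 F block [-0.71 -0.31 -1.58]
scene: tip [[169.33434627 282.8576383 ]] mouth [[179.20978873 277.2499339 ]]
top tip [[197.10084554 294.59505029]] mouth [[192.74910607 293.47908939]]
wrist tip [[184.9634749 255.3101835]] mouth [[175.49605111 253.34963129]]
```

View pics/c5.png

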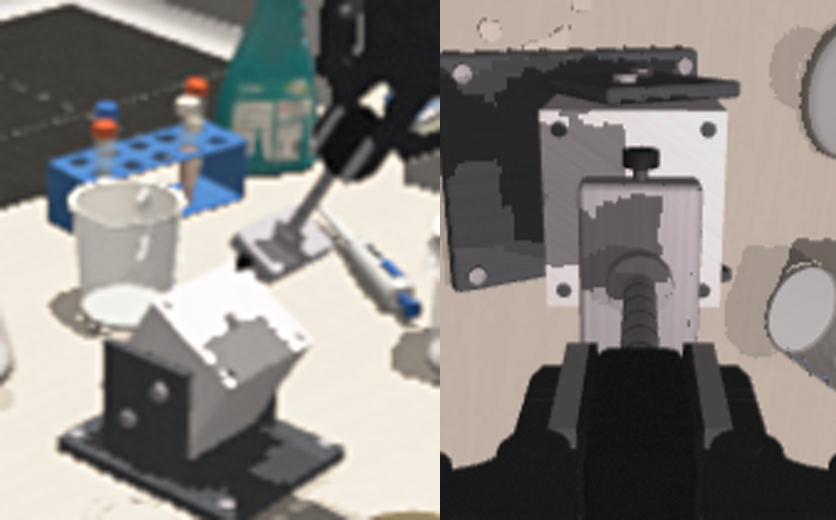

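Run:
```python
import cv2
im=cv2.imread('pics/w5.png');cv2.imwrite('pics/w5c.png',cv2.resize(im[125:235,205:305],None,fx=6,fy=6,interpolation=cv2.INTER_CUBIC)[:600])
```

```text
(no output)
```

View pics/w5c.png

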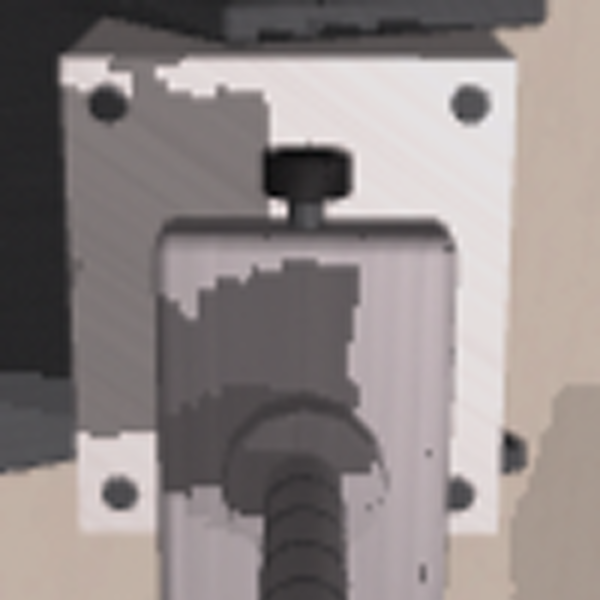

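```bash
cat > fit5.py <<'E'
from h import *
import pickle
from scipy.optimize import least_squares
o,c,s,t=pickle.load(open('l5.pkl','rb'))
T=rot(o['tool_rot'])
cv=lambda L: np.array([(125+(y+.5)/6-.5,205+(x+.5)/6-.5) for x,y in L])
# everything in tool frame
def pt(C,p): return proj(c,o['eef_pos']+(C@R.from_rotvec(p[3:6]).as_matrix().T+p[:3])@T.T,o)
pb=cv([(59,57),(519,57),(79,533),(498,535)]);Cb=np.array([[-.04,-.045,0],[.04,-.045,0],[-.04,.045,0],[.04,.045,0]])
f=lambda p:np.r_[(pt(Cb,p)-pb).ravel(),p[3:5]*10]
q=least_squares(f,[0,0,.23,0,0,0]);print('block in tool',q.x.round(4),'deg',np.degrees(q.x[3:]).round(2),q.fun.round(2))
pp=cv([(158,238),(458,238),(310,218),(303,470)]) ;Cp=np.array([[-.02,-.032,0],[.02,-.032,0],[0,-.032,.014],[0,0,-.004]])
def f2(p):
    pr=pt(Cp,p)-pp
    r=pr.copy(); r[2,1]=0; r[3]*=.3
    return np.r_[r.ravel(),p[3:6]*30]
q2=least_squares(f2,[0,0,.143,0,0,0]);print('plate in tool',q2.x.round(4),'deg',np.degrees(q2.x[3:]).round(2),q2.fun.round(2))
E
python3 fit5.py
```

```text
block in tool [-0.0025  0.0025  0.2246  0.      0.0015  0.0021] deg [0.   0.09 0.12] [-0.11 -0.02  0.14 -0.06  0.03 -0.01 -0.06  0.1   0.    0.02]
plate in tool [ 0.0008  0.0039  0.1486 -0.0047  0.      0.0006] deg [-0.27  0.    0.04] [ 0.07  0.03  0.15 -0.09 -0.29  0.    0.16  0.22 -0.14  0.    0.02]
```

Request:
apply_moves([
  [[-0.1,-0.04,0.4],[0,0,0],-1],
  [[-0.1,-0.04,0.9],[0,0,0],-1],
  [[-0.1,-0.04,1.0],[0,0,0],-1],
  [[-0.1,-0.04,1.0],[0,0,0],-1],
  [[-0.1,-0.04,1.0],[0,0,0],-1],
])

```text
t: 9.0
eef_pos: [0.4423, -0.1873, 0.2897]
tool_rot: [-0.015, 0.964, 0.054, 0.26]
contact_force: [0.3, -1.3, -2.8]
gripper_width: 0.225
```

```bash
python3 plan.py 0; python3 look.py 6
python3 - <<'E'
import cv2,numpy as np
im=cv2.imread('pics/w6.png');a=cv2.resize(im[125:225,200:310],None,fx=5,fy=5,interpolation=cv2.INTER_CUBIC)
cv2.imwrite('pics/w6c.png',a)
E
```

```text
0.0 tcp [ 0.4513 -0.1877  0.2767] shift [0.048 0.056 0.626] turn [-0.002 -0.014 -0.001]
tip in block [-0.76  1.47 15.65] ang 0.15 t 9.0 F block [-1.28 -1.29 -2.48]
scene: tip [[175.96433874 279.58685676]] mouth [[179.20978873 277.2499339 ]]
top tip [[194.96772282 293.65045711]] mouth [[192.74910607 293.47908939]]
wrist tip [[184.96374842 255.31045535]] mouth [[181.71630772 256.02370873]]
```

View pics/w6c.png

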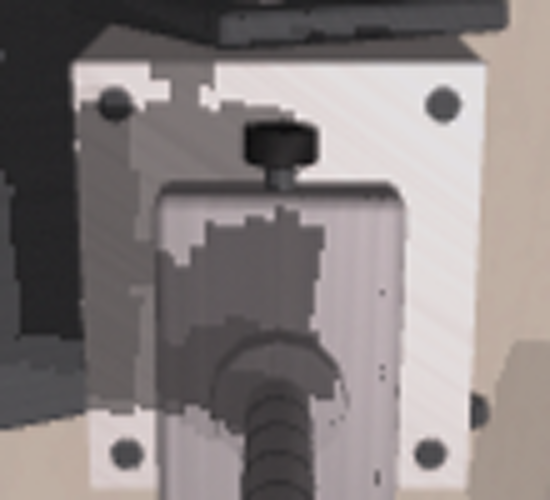

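View pics/c6.png

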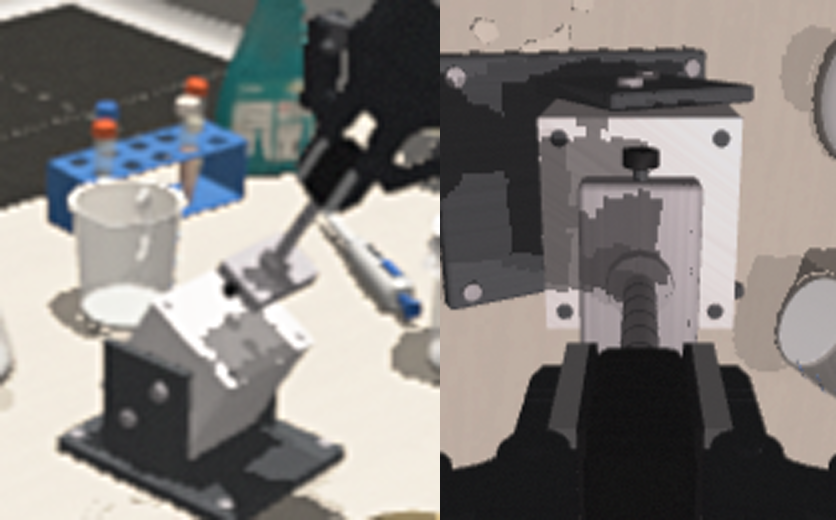

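```bash
sed -e "s/l5.pkl/l6.pkl/; s#(125+(y+.5)/6-.5,205+(x+.5)/6-.5)#(125+(y+.5)/5-.5,200+(x+.5)/5-.5)#; s/(59,57),(519,57),(79,533),(498,535)/(72,61),(487,62),(91,488),(471,489)/; s/(158,238),(458,238),(310,218),(303,470)/(156,197),(406,197),(281,181),(279,388)/" fit5.py > fit6.py; python3 fit6.py
```

```text
block in tool [ 0.0007  0.002   0.2004 -0.0049  0.0115 -0.0033] deg [-0.28  0.66 -0.19] [ 0.07 -0.03 -0.2   0.14  0.07  0.21  0.08 -0.34 -0.05  0.11]
plate in tool [ 0.0008  0.0038  0.1489 -0.0057 -0.      0.    ] deg [-0.33 -0.    0.  ] [ 0.11  0.08  0.16 -0.11 -0.37  0.    0.3   0.1  -0.17 -0.    0.  ]
```

Request:
apply_moves([
  [[0.01,-0.055,0.2],[0,0,0],-1],
  [[0.01,-0.055,0.45],[0,0,0],-1],
  [[0.01,-0.055,0.6],[0,0,0],-1],
  [[0.01,-0.055,0.7],[0,0,0],-1],
  [[0.01,-0.055,0.7],[0,0,0],-1],
])

```text
t: 9.78
eef_pos: [0.451, -0.1847, 0.2743]
tool_rot: [-0.015, 0.964, 0.054, 0.259]
contact_force: [1.1, 0.4, -1.9]
gripper_width: 0.224
```

```bash
python3 plan.py 0
```

```text
0.0 tcp [ 0.4513 -0.1877  0.2767] shift [ 0.047  0.119 -0.088] turn [-0.005 -0.011 -0.001]
tip in block [-0.83  3.15 -2.2 ] ang 0.12 t 9.775 F block [-0.04  0.25 -2.23]
```

Request:
apply_moves([
  [[0,0,0.06],[0,0,0],-1],
  [[0,0,0.12],[0,0,0],-1],
  [[0,0,0.2],[0,0,0],-1],
  [[0,0,0.2],[0,0,0],-1],
])

```text
t: 10.28
eef_pos: [0.4536, -0.1846, 0.2701]
tool_rot: [-0.015, 0.964, 0.054, 0.26]
contact_force: [-0.2, 0.1, -1.8]
gripper_width: 0.229
```

```bash
python3 plan.py 0
```

```text
0.0 tcp [ 0.4513 -0.1877  0.2767] shift [ 0.041  0.111 -0.282] turn [-0.002 -0.013 -0.002]
tip in block [-0.59  2.86 -7.05] ang 0.14 t 10.275 F block [-1.03  0.12 -1.47]
```

Request:
apply_moves([
  [[0,0,0.08],[0,0,0],-1],
  [[0,0,0.16],[0,0,0],-1],
  [[0,0,0.24],[0,0,0],-1],
  [[0,0,0.24],[0,0,0],-1],
])

```text
t: 10.78
eef_pos: [0.4566, -0.1842, 0.2649]
tool_rot: [-0.015, 0.964, 0.054, 0.259]
contact_force: [0.5, -0.7, -2.4]
gripper_width: 0.227
```

```bash
python3 plan.py 0; python3 look.py 7
```

```text
0.0 tcp [ 0.4513 -0.1877  0.2767] shift [ 0.043  0.113 -0.524] turn [-0.003 -0.013 -0.002]
tip in block [ -0.64   2.93 -13.11] ang 0.13 t 10.775 F block [-0.87 -0.78 -2.31]
scene: tip [[182.73046131 274.66807721]] mouth [[179.20978873 277.2499339 ]]
top tip [[191.52361133 291.87052269]] mouth [[192.74910607 293.47908939]]
wrist tip [[184.96370508 255.31058482]] mouth [[192.25752506 256.03051424]]
```

View pics/c7.png

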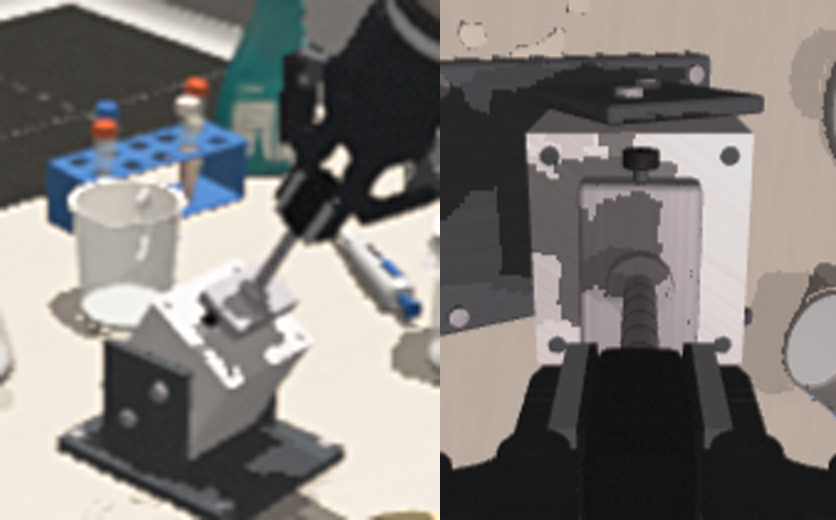

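Request:
apply_moves([
  [[0,0,0.08],[0,0,0],-1],
  [[0,0,0.16],[0,0,0],-1],
  [[0,0,0.24],[0,0,0],-1],
  [[0,0,0.32],[0,0,0],-1],
  [[0,0,0.32],[0,0,0],-1],
])

```text
t: 11.55
eef_pos: [0.4606, -0.1837, 0.2579]
tool_rot: [-0.015, 0.964, 0.054, 0.259]
contact_force: [0.1, -1.0, -3.2]
gripper_width: 0.227
```

```bash
python3 plan.py 0
```

```text
0.0 tcp [ 0.4513 -0.1877  0.2767] shift [ 0.043  0.116 -0.846] turn [-0.004 -0.012 -0.001]
tip in block [ -0.63   3.02 -21.14] ang 0.13 t 11.55 F block [-1.67 -0.99 -2.78]
```

Request:
apply_moves([
  [[0,0,0.08],[0,0,0],-1],
  [[0,0,0.16],[0,0,0],-1],
  [[0,0,0.24],[0,0,0],-1],
  [[0,0,0.32],[0,0,0],-1],
  [[0,0,0.4],[0,0,0],-1],
  [[0,0,0.4],[0,0,0],-1],
])

```text
t: 12.3
eef_pos: [0.4655, -0.1832, 0.2494]
tool_rot: [-0.015, 0.964, 0.054, 0.26]
contact_force: [-0.4, -1.2, -0.7]
gripper_width: 0.226
```

```bash
python3 plan.py 0; python3 look.py 8
```

```text
0.0 tcp [ 0.4513 -0.1877  0.2767] shift [ 0.042  0.114 -1.241] turn [-0.003 -0.013 -0.002]
tip in block [ -0.56   2.97 -31.03] ang 0.14 t 12.3 F block [-0.79 -1.16 -0.33]
scene: tip [[186.73541083 271.87552448]] mouth [[179.20978873 277.2499339 ]]
top tip [[189.42390381 291.11179583]] mouth [[192.74910607 293.47908939]]
wrist tip [[184.96375991 255.31055015]] mouth [[199.07092929 256.02364912]]
```

View pics/c8.png

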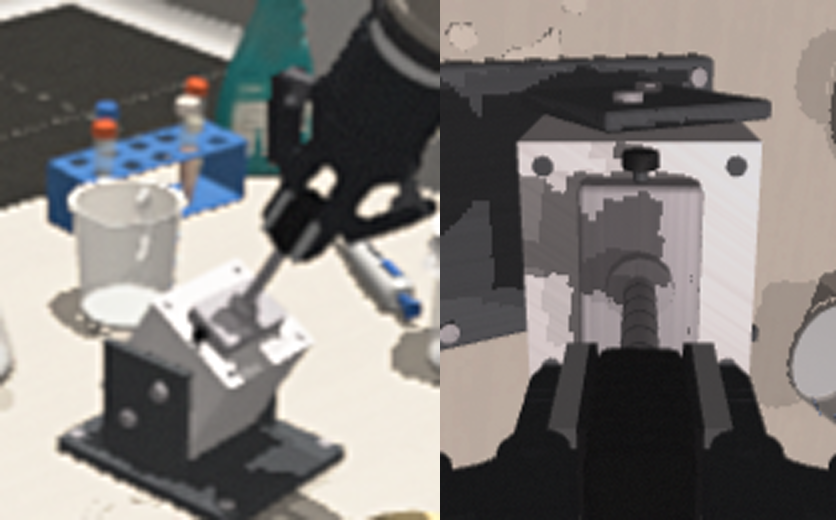

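Request:
apply_moves([
  [[0,0,0.08],[0,0,0],-1],
  [[0,0,0.16],[0,0,0],-1],
  [[0,0,0.24],[0,0,0],-1],
  [[0,0,0.24],[0,0,0],-1],
])

```text
t: 12.95
eef_pos: [0.4686, -0.1828, 0.2441]
tool_rot: [-0.015, 0.964, 0.054, 0.259]
contact_force: [-0.6, -2.5, -0.0]
gripper_width: 0.224
```

```bash
python3 plan.py 0
```

```text
0.0 tcp [ 0.4513 -0.1877  0.2767] shift [ 0.042  0.115 -1.486] turn [-0.003 -0.013 -0.001]
tip in block [ -0.54   2.98 -37.14] ang 0.13 t 12.95 F block [-0.77 -2.45  0.4 ]
```

Request:
apply_moves([
  [[0,0,0.08],[0,0,0],-1],
  [[0,0,0.16],[0,0,0],-1],
  [[0,0,0.24],[0,0,0],-1],
  [[0,0,0.32],[0,0,0],-1],
  [[0,0,0.32],[0,0,0],-1],
])

```text
t: 13.58
eef_pos: [0.4726, -0.1824, 0.2371]
tool_rot: [-0.015, 0.964, 0.054, 0.259]
contact_force: [0.4, -2.5, -1.6]
gripper_width: 0.225
```

```bash
python3 plan.py 0;python3 look.py 9
```

```text
0.0 tcp [ 0.4513 -0.1877  0.2767] shift [ 0.042  0.115 -1.808] turn [-0.003 -0.013 -0.001]
tip in block [ -0.55   3.01 -45.21] ang 0.13 t 13.575 F block [-0.72 -2.5  -1.41]
scene: tip [[189.86648229 269.71862602]] mouth [[179.20978873 277.2499339 ]]
top tip [[187.82941144 290.52510391]] mouth [[192.74910607 293.47908939]]
wrist tip [[184.96372484 255.31060128]] mouth [[205.18899569 256.08960793]]
```

View pics/c9.png

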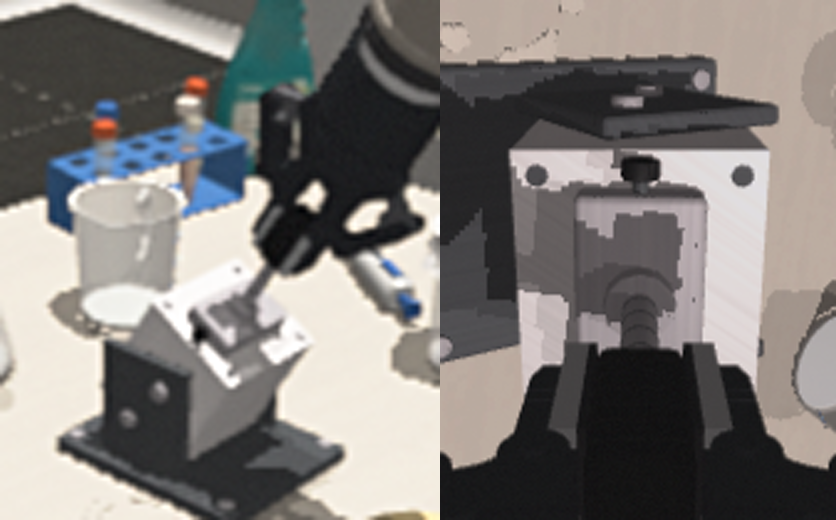

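Request:
apply_moves([
  [[0,0,0],[0,0,0],-1],
  [[0,0,0.06],[0,0,0],-1],
  [[0,0,0.12],[0,0,0],-1],
  [[0,0,0.16],[0,0,0],-1],
], force=20)

```text
t: 14.22
eef_pos: [0.4743, -0.1822, 0.2341]
tool_rot: [-0.015, 0.964, 0.054, 0.26]
contact_force: [-5.1, -3.4, 4.8]
gripper_width: 0.226
```

```bash
python3 plan.py 0
```

```text
0.0 tcp [ 0.4513 -0.1877  0.2767] shift [ 0.044  0.113 -1.948] turn [-0.003 -0.014 -0.002]
tip in block [ -0.51   2.92 -48.71] ang 0.15 t 14.225 F block [-2.33 -2.79  6.93]
```

Request:
apply_moves([
  [[0,0,0.02],[0,0,0],-1],
  [[0,0,0.02],[0,0,0],-1],
])

```text
t: 14.48
eef_pos: [0.4746, -0.1822, 0.2336]
tool_rot: [-0.015, 0.964, 0.054, 0.26]
contact_force: [-3.4, -3.5, 4.4]
gripper_width: 0.228
```

```bash
python3 plan.py 0
```

```text
0.0 tcp [ 0.4513 -0.1877  0.2767] shift [ 0.043  0.112 -1.969] turn [-0.002 -0.014 -0.002]
tip in block [ -0.49   2.89 -49.23] ang 0.14 t 14.475 F block [-1.12 -3.1   5.68]
```

Request:
apply_moves([
  [[0,0,0.04],[0,0,0],-1],
  [[0,0,0.08],[0,0,0],-1],
  [[0,0,0.08],[0,0,0],-1],
])

```text
t: 14.85
eef_pos: [0.4756, -0.1821, 0.2318]
tool_rot: [-0.015, 0.964, 0.054, 0.26]
contact_force: [-3.3, -2.8, 3.1]
gripper_width: 0.227
```

```bash
python3 plan.py 0; python3 look.py 10
```

```text
0.0 tcp [ 0.4513 -0.1877  0.2767] shift [ 0.044  0.114 -2.053] turn [-0.003 -0.014 -0.002]
tip in block [ -0.54   2.95 -51.33] ang 0.14 t 14.85 F block [-1.57 -2.38  4.49]
scene: tip [[191.19145723 268.81181897]] mouth [[179.20978873 277.2499339 ]]
top tip [[187.14573853 290.30156077]] mouth [[192.74910607 293.47908939]]
wrist tip [[184.96378701 255.31052371]] mouth [[207.97938831 256.12082414]]
```

View pics/c10.png

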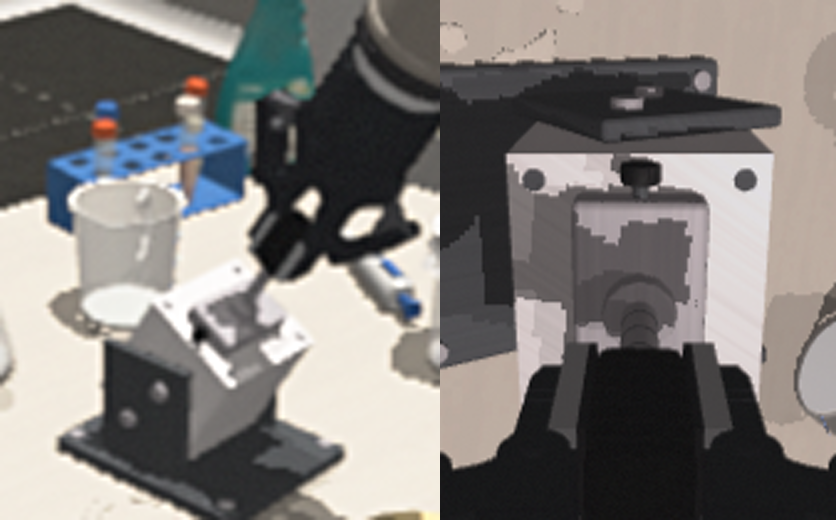

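Request:
apply_moves([
  [[0,0,0.05],[0,0,0],-1],
  [[0,0,0.1],[0,0,0],-1],
  [[0,0,0.14],[0,0,0],-1],
  [[0,0,0.14],[0,0,0],-1],
])

```text
t: 15.5
eef_pos: [0.4774, -0.1819, 0.2287]
tool_rot: [-0.015, 0.964, 0.054, 0.26]
contact_force: [-2.1, -3.1, 3.0]
gripper_width: 0.224
```

```bash
python3 plan.py 0
```

```text
0.0 tcp [ 0.4513 -0.1877  0.2767] shift [ 0.043  0.112 -2.197] turn [-0.002 -0.014 -0.001]
tip in block [ -0.51   2.9  -54.92] ang 0.14 t 15.5 F block [-0.67 -2.89  3.8 ]
```

Request:
apply_moves([
  [[0,0,0.05],[0,0,0],-1],
  [[0,0,0.1],[0,0,0],-1],
  [[0,0,0.14],[0,0,0],-1],
  [[0,0,0.14],[0,0,0],-1],
])

```text
t: 16.0
eef_pos: [0.479, -0.1818, 0.226]
tool_rot: [-0.015, 0.964, 0.054, 0.26]
contact_force: [-7.3, -3.7, 8.8]
gripper_width: 0.225
```

```bash
python3 plan.py 0
```

```text
0.0 tcp [ 0.4513 -0.1877  0.2767] shift [ 0.043  0.111 -2.323] turn [-0.002 -0.015 -0.002]
tip in block [ -0.43   2.85 -58.07] ang 0.15 t 16.0 F block [-2.23 -2.82 11.41]
```

Request:
apply_moves([
  [[0,0,0.03],[0,0,0],-1],
  [[0,0,0.03],[0,0,0],-1],
])

```text
t: 16.25
eef_pos: [0.4792, -0.1818, 0.2258]
tool_rot: [-0.015, 0.964, 0.054, 0.26]
contact_force: [-12.8, -2.2, 16.2]
gripper_width: 0.227
```

```bash
python3 plan.py 0
```

```text
0.0 tcp [ 0.4513 -0.1877  0.2767] shift [ 0.044  0.108 -2.333] turn [-0.001 -0.017 -0.003]
tip in block [ -0.4    2.77 -58.34] ang 0.17 t 16.25 F block [-3.16 -0.74 20.55]
```

Request:
apply_moves([
  [[0,0,0.01],[0,0,0],-1],
  [[0,0,0.01],[0,0,0],-1],
  [[0,0,0.01],[0,0,0],-1],
  [[0,0,0.01],[0,0,0],-1],
  [[0,0,0.01],[0,0,0],-1],
  [[0,0,0.01],[0,0,0],-1],
  [[0,0,0.01],[0,0,0],-1],
  [[0,0,0.01],[0,0,0],-1],
  [[0,0,0.01],[0,0,0],-1],
  [[0,0,0.01],[0,0,0],-1],
])

```text
t: 17.5
eef_pos: [0.4792, -0.1818, 0.2257]
tool_rot: [-0.015, 0.964, 0.054, 0.26]
contact_force: [-14.6, -0.8, 19.4]
gripper_width: 0.224
```

```bash
python3 plan.py 0;python3 look.py 11; python3 -c "
import cv2
im=cv2.imread('pics/w11.png');cv2.imwrite('pics/w11c.png',cv2.resize(im[140:240,195:315],None,fx=5,fy=5,interpolation=cv2.INTER_CUBIC))"
```

```text
0.0 tcp [ 0.4513 -0.1877  0.2767] shift [ 0.044  0.109 -2.335] turn [-0.001 -0.017 -0.002]
tip in block [ -0.35   2.78 -58.37] ang 0.17 t 17.5 F block [-2.95  0.87 24.11]
scene: tip [[192.64512313 267.76031667]] mouth [[179.20978873 277.2499339 ]]
top tip [[186.30634998 290.08035008]] mouth [[192.74910607 293.47908939]]
wrist tip [[184.96399401 255.31028112]] mouth [[211.25773026 255.96863954]]
```

View pics/w11c.png

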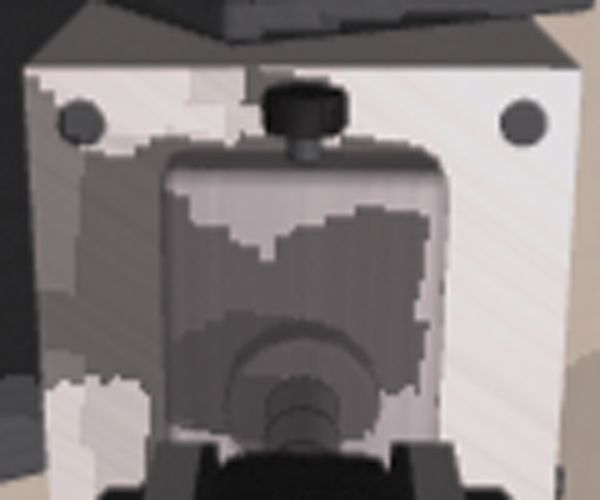

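View pics/c11.png

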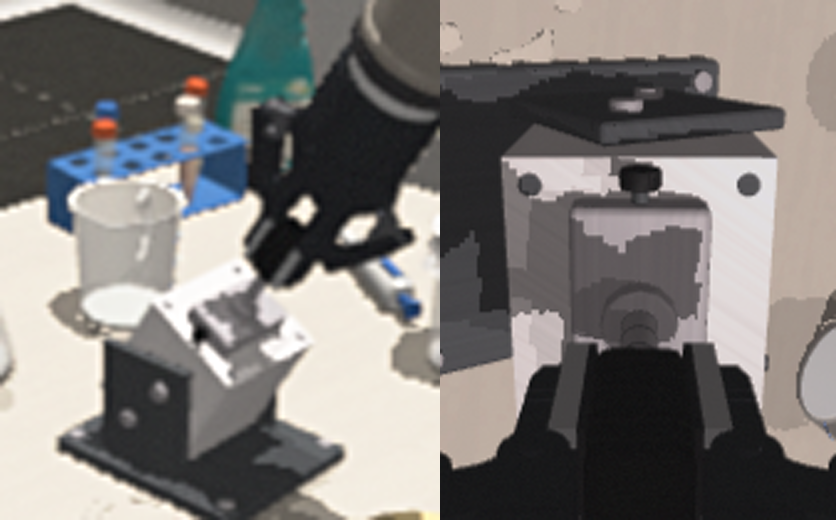

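Request:
apply_moves([
  [[0,0,-0.02],[0,0,0],-1],
  [[0,0,-0.03],[0,0,0],-1],
  [[0,0,-0.03],[0,0,0],-0.4],
  [[0,0,-0.03],[0,0,0],0.2],
  [[0,0,-0.03],[0,0,0],1],
  [[0,0,-0.03],[0,0,0],1],
  [[0,0,-0.03],[0,0,0],1],
  [[0,0,-0.03],[0,0,0],1],
])

```text
t: 18.65
eef_pos: [0.4793, -0.1815, 0.2254]
tool_rot: [-0.015, 0.964, 0.054, 0.259]
contact_force: [-0.5, 0.9, -0.4]
gripper_width: 0.994
```

```bash
python3 plan.py 0;python3 look.py 12
```

```text
0.0 tcp [ 0.4513 -0.1877  0.2767] shift [ 0.043  0.117 -2.349] turn [-0.004 -0.013 -0.001]
tip in block [ -0.53   3.11 -58.72] ang 0.13 t 18.65 F block [-0.54  0.91 -0.15]
scene: tip [[192.80748076 267.67403271]] mouth [[179.20978873 277.2499339 ]]
top tip [[186.33721821 289.95787827]] mouth [[192.74910607 293.47908939]]
wrist tip [[184.9637841  255.31061183]] mouth [[211.79441271 256.13639727]]
```

View pics/w12.png

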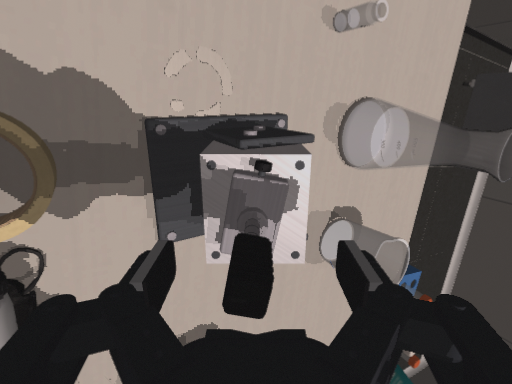

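```bash
python3 -c "
import cv2
im=cv2.imread('pics/w12.png');cv2.imwrite('pics/w12c.png',cv2.resize(im[140:270,190:320],None,fx=4.6,fy=4.6,interpolation=cv2.INTER_CUBIC))
im=cv2.imread('pics/s12.png');cv2.imwrite('pics/s12c.png',cv2.resize(im[120:230,230:340],None,fx=5.4,fy=5.4,interpolation=cv2.INTER_CUBIC))"
```

```text
(no output)
```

View pics/w12c.png

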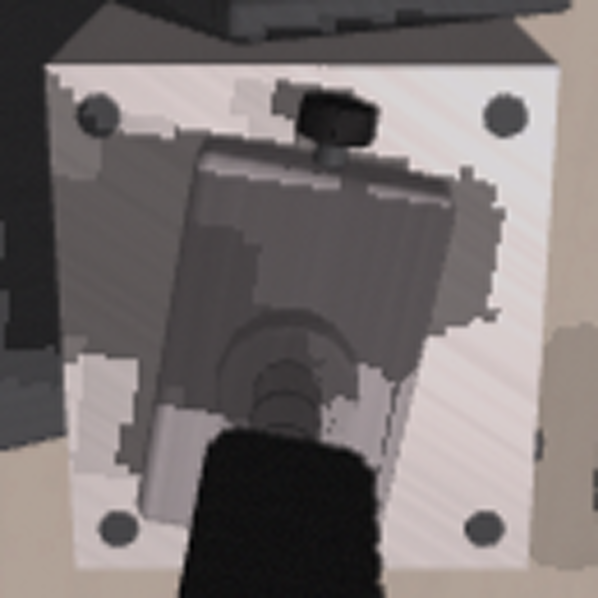

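View pics/s12c.png

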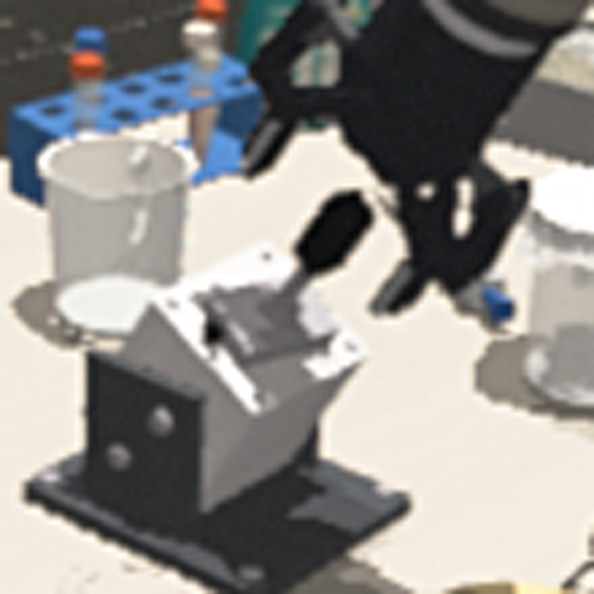

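Request:
apply_moves([
  [[0,0,-0.6],[0,0,0],1],
  [[0,0,-1.6],[0,0,0],1],
  [[0,0,-2.6],[0,0,0],1],
  [[0,0,-3.4],[0,0,0],1],
  [[0,0,-3.4],[0,0,0],1],
  [[0,0,-3.4],[0,0,0],1],
])

```text
t: 19.55
eef_pos: [0.4368, -0.1862, 0.2988]
tool_rot: [-0.015, 0.964, 0.054, 0.259]
contact_force: [0.6, -0.1, 0.1]
gripper_width: 0.997
```

```bash
python3 plan.py 0;python3 look.py 13;python3 -c "
import cv2
im=cv2.imread('pics/w13.png');cv2.imwrite('pics/w13c.png',cv2.resize(im[130:240,200:310],None,fx=5.4,fy=5.4,interpolation=cv2.INTER_CUBIC))"
```

```text
0.0 tcp [ 0.4513 -0.1877  0.2767] shift [0.049 0.123 1.05 ] turn [-0.004 -0.013 -0.   ]
tip in block [-0.85  3.19 26.24] ang 0.13 t 19.55 F block [ 0.57 -0.14 -0.26]
scene: tip [[173.70558223 280.91788429]] mouth [[179.20978873 277.2499339 ]]
top tip [[196.38176856 293.48641665]] mouth [[192.74910607 293.47908939]]
wrist tip [[184.96366972 255.31047633]] mouth [[180.37766868 256.06774105]]
```

View pics/w13c.png

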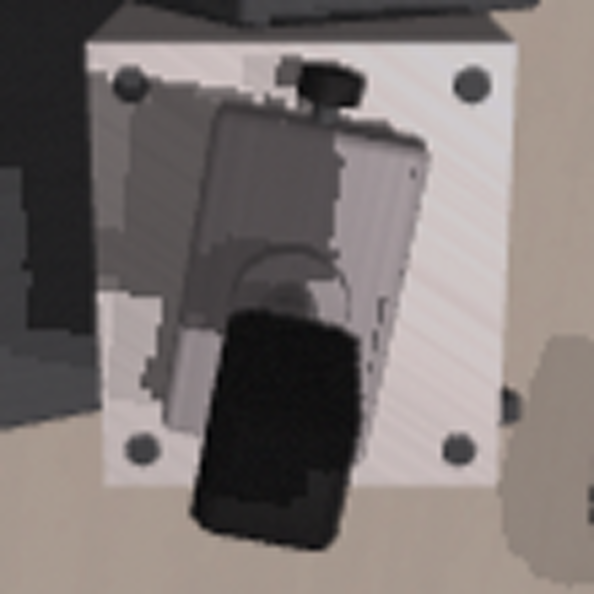

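View pics/s13.png

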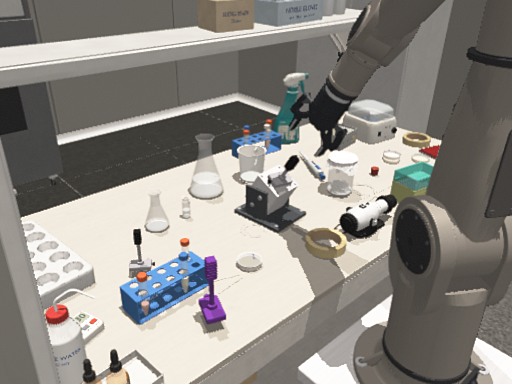

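```bash
cat > fit13.py <<'E'
from h import *
import pickle
from scipy.optimize import least_squares
o,c,s,t=pickle.load(open('l13.pkl','rb'))
T=rot(o['tool_rot'])
cv=lambda L: np.array([(130+(y+.5)/5.4-.5,200+(x+.5)/5.4-.5) for x,y in L])
Tp=lambda X: proj(c,o['eef_pos']+X@T.T,o)
rb=lambda p,C: C@R.from_rotvec(p[3:6]).as_matrix().T+p[:3]
pb=cv([(85,42),(518,42),(105,487),(497,488)]);Cb=np.array([[-.04,-.045,0],[.04,-.045,0],[-.04,.045,0],[.04,.045,0]])
b=least_squares(lambda p:np.r_[(Tp(rb(p,Cb))-pb).ravel(),p[3:5]*10],[0,0,.25,0,0,0]).x
print('block',b.round(4),np.degrees(b[3:]))
# gauge in block(tool-like) frame: x,y,yaw, gap, tilt ax, ay, depth d
px=cv([(213,117),(431,152),(162,425),(191,520),(326,551),(231,309),(359,336)])
def model(p):
    x,y,yaw,gap,ax,ay,d=p
    h=.010
    C=np.array([[-.02,-.032,-.014],[.02,-.032,-.014],[-.02,.032,-.014],
      [-h,h,-(.155-d)],[h,h,-(.155-d)],[-h,-h,-(.110-d)],[h,-h,-(.110-d)]])
    Rm=R.from_rotvec([ax,ay,0])*R.from_rotvec([0,0,yaw])
    return Tp(rb(b,C@Rm.as_matrix().T+[x,y,-gap]))
def solve(fix):
    def f(p):
        q=p.copy()
        if fix: q[3:6]=0
        return np.r_[(model(q)-px).ravel(),(p[3]/.003,p[4]/.05,p[5]/.05)]
    r=least_squares(f,[0,0,.15,0,0,0,.058]);q=r.x
    print('fix' if fix else 'free',q.round(4),'deg',np.degrees(q[[2,4,5]]).round(2));print(r.fun.round(1))
solve(1);solve(0)
E
python3 fit13.py
```

```text
block [ 5.000e-04  4.000e-03  2.108e-01  6.000e-04  2.600e-03 -2.000e-04] [ 0.03216104  0.15067801 -0.00900554]
fix [-0.0029  0.0009  0.2092  0.      0.      0.      0.0617] deg [11.99  0.    0.  ]
[-1.  -0.1  1.1 -0.   2.1 -2.4  1.9  0.2  1.2  1.5 -2.4  0.7 -2.9 -0.6
  0.   0.   0. ]
free [-0.0016  0.0027  0.1928 -0.0059 -0.0243  0.0208  0.0555] deg [11.04 -1.4   1.19]
[-0.5  0.7  0.8 -0.   1.7 -0.5  1.5 -0.8  0.8  0.7 -1.8  0.6 -2.4 -0.6
 -2.  -0.5  0.4]
```

```bash
cat > ov.py <<'E'
import sys
sys.argv=['x']
exec(open('fit13.py').read().split('solve(1)')[0])
def draw(img,f,p,org,k,col):
    x,y,yaw,gap,ax,ay,d=p
    def box(hx,hy,z0,z1): return np.array([[a,bb,z] for z in(-z0,-z1) for a,bb in((-hx,-hy),(hx,-hy),(hx,hy),(-hx,hy))])
    Rm=(R.from_rotvec([ax,ay,0])*R.from_rotvec([0,0,yaw])).as_matrix()
    for B in (box(.02,.032,0,.014),box(.01,.01,.110-d,.155-d)):
        q=f(rb(b,B@Rm.T+[x,y,-gap])); q=(q[:,::-1]-org+.5)*k-.5
        q=q.round().astype(int)
        for i in range(4):
            for A,C in((i,(i+1)%4),(4+i,4+(i+1)%4),(i,i+4)): cv2.line(img,tuple(q[A].tolist()),tuple(q[C].tolist()),col,1,cv2.LINE_AA)
k=7
f=Tp;im=cv2.resize(c['color'][140:235,220:290],None,fx=k,fy=k,interpolation=cv2.INTER_CUBIC)[:,:,::-1].copy()
im=np.clip(im.astype(float)*1.5,0,255).astype('uint8')
im2=im.copy()
draw(im,f,(-.0015,.0012,np.radians(11),0,0,0,.0585),np.array([220,140]),k,(0,255,0))
draw(im2,f,(-.0015,.0012,np.radians(11),0,0,np.radians(3),.0585),np.array([220,140]),k,(0,0,255))
cv2.imwrite('pics/ov.png',np.hstack([im,im2])[:600,:])
print(im.shape)
E
python3 ov.py; python3 -c "
import cv2;a=cv2.imread('pics/ov.png');print(a.shape);cv2.imwrite('pics/ovs.png',cv2.resize(a,(800,int(a.shape[0]*800/a.shape[1]))))"
```

```text
block [ 5.000e-04  4.000e-03  2.108e-01  6.000e-04  2.600e-03 -2.000e-04] [ 0.03216104  0.15067801 -0.00900554]
(665, 490, 3)
(600, 980, 3)
```

View pics/ovs.png

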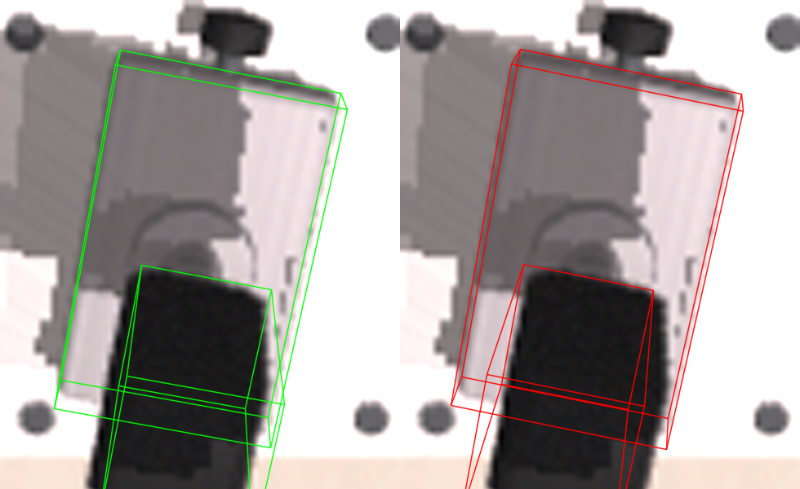

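```bash
sed -i 's/140:235,220:290/140:240,220:290/; s/k=7/k=6/; s/(-.0015,.0012,np.radians(11),0,0,0,.0585)/(-.0022,.0005,np.radians(11),0,0,0,.0585)/; s/(-.0015,.0012,np.radians(11),0,0,np.radians(3),.0585)/(-.0022,.0005,np.radians(11),0,np.radians(-3),0,.0585)/; s/p\[:600,:\]//;s/\[:600,:\]//' ov.py; python3 ov.py; python3 -c "
import cv2;a=cv2.imread('pics/ov.png');cv2.imwrite('pics/ovs2.png',cv2.resize(a,(800,int(a.shape[0]*800/a.shape[1])))[:600])"
```

```text
block [ 5.000e-04  4.000e-03  2.108e-01  6.000e-04  2.600e-03 -2.000e-04] [ 0.03216104  0.15067801 -0.00900554]
(600, 420, 3)
```

View pics/ovs2.png

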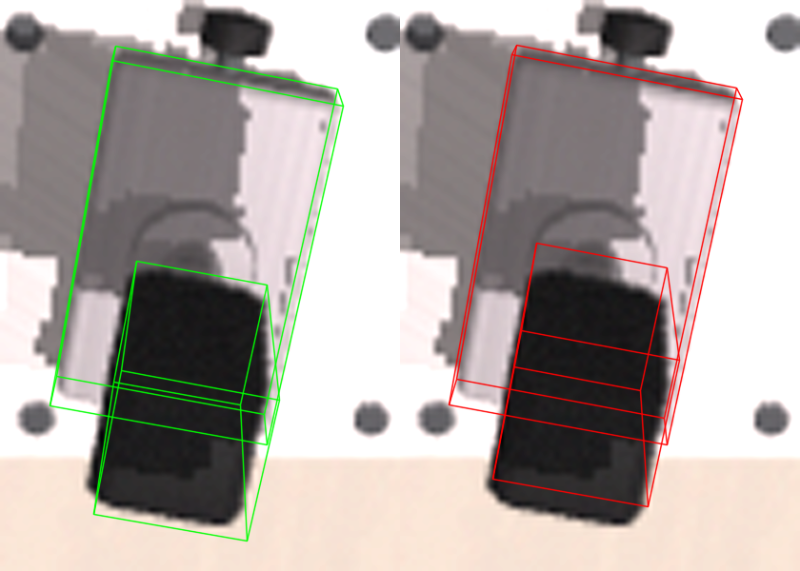

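Request:
apply_moves([
  [[0,-2.0,0],[0,0,0],1],
  [[0,-4.2,0],[-0.8,0,0],1],
  [[0,-6.2,0.3],[-1.8,0,0],1],
  [[0,-6.8,0.8],[-2.8,0,0],1],
  [[0,-6.8,1.3],[-3.8,0,0],1],
  [[0,-6.8,1.7],[-4.6,0,0],1],
  [[0,-6.8,1.7],[-4.6,0,0],1],
  [[0,-6.8,1.7],[-4.6,0,0],1],
  [[0,-6.8,1.7],[-4.6,0,0],1],
])

```text
t: 20.82
eef_pos: [0.4387, -0.0158, 0.2616]
tool_rot: [0.27, 0.937, -0.025, 0.219]
contact_force: [-1.0, -0.6, -0.8]
gripper_width: 0.998
```

```bash
python3 plan.py 0;python3 look.py 14;python3 -c "
import cv2
im=cv2.imread('pics/w14.png');cv2.imwrite('pics/w14c.png',cv2.resize(im[100:250,180:340],None,fx=4,fy=4,interpolation=cv2.INTER_CUBIC))"
```

```text
0.0 tcp [ 0.4513 -0.1877  0.2767] shift [0.214 6.081 3.299] turn [ 3.401  0.523 -0.013]
tip in block [-18.02  68.03  16.98] ang 34.41 t 20.825 F block [-1.29 -0.44 -0.18]
scene: tip [[188.87679601 268.00199796]] mouth [[179.20978873 277.2499339 ]]
top tip [[203.62227773 269.59258864]] mouth [[192.74910607 293.47908939]]
wrist tip [[184.61461604 255.22637025]] mouth [[209.87041851 273.15183045]]
```

View pics/w14c.png

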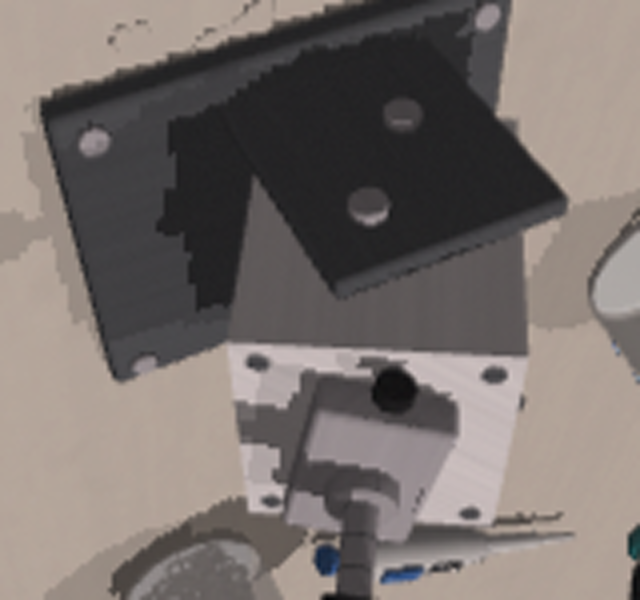

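```bash
cat > ov2.py <<'E'
from h import *
import pickle
from scipy.optimize import least_squares
o,c,s,t=pickle.load(open('l14.pkl','rb'))
T=rot(o['tool_rot'])
k=4
cv=lambda L: np.array([(100+(y+.5)/k-.5,180+(x+.5)/k-.5) for x,y in L])
Tp=lambda X: proj(c,o['eef_pos']+X@T.T,o)
rb=lambda p,C: C@R.from_rotvec(p[3:6]).as_matrix().T+p[:3]
pb=cv([(228,343),(527,356),(247,513),(495,527)]);Cb=np.array([[-.04,-.045,0],[.04,-.045,0],[-.04,.045,0],[.04,.045,0]])
r=least_squares(lambda p:(Tp(rb(p,Cb))-pb).ravel(),[0,.1,.2,.8,0.05,0]);b=r.x
from plan import Rg
Rt=T@R.from_rotvec(b[3:]).as_matrix()
print(b.round(4),r.fun.round(2),'vs plan deg',np.degrees(np.linalg.norm(R.from_matrix(Rg.T@Rt).as_rotvec())))
# plate corners: underside TL?, top-face TL,TR ; underside end edge
px=cv([(312,378),(457,404),(318,408),(457,432),(300,490),(405,541)])  # end face under L, under R, top L, top R
C0=np.array([[-.02,-.032,0],[.02,-.032,0],[-.02,-.032,-.014],[.02,-.032,-.014]])
def mod(p):
    x,y,yaw,gap,ax,ay=p
    Rm=(R.from_rotvec([ax,ay,0])*R.from_rotvec([0,0,yaw])).as_matrix()
    return lambda B:Tp(rb(b,B@Rm.T+[x,y,-gap]))
img=cv2.resize(c['color'][180:255,225:315],None,fx=8,fy=8,interpolation=cv2.INTER_CUBIC)[:,:,::-1].copy()
img=np.clip(img.astype(float)*1.3,0,255).astype('uint8')
def draw(p,col):
    d=.0585
    def box(hx,hy,z0,z1): return np.array([[a,bb,z] for z in(-z0,-z1) for a,bb in((-hx,-hy),(hx,-hy),(hx,hy),(-hx,hy))])
    for B in (box(.02,.032,0,.014),box(.01,.01,.110-d,.155-d)):
        q=((mod(p)(B)[:,::-1]-[225,180]+.5)*8-.5).round().astype(int)
        for i in range(4):
            for A,C in((i,(i+1)%4),(4+i,4+(i+1)%4),(i,i+4)): cv2.line(img,tuple(q[A].tolist()),tuple(q[C].tolist()),col,1,cv2.LINE_AA)
for g in (0,.003):
    f=lambda p:(mod([p[0],p[1],p[2],g,0,0])(C0)-px[:4]).ravel()
    q=least_squares(f,[-.002,0,.19]);print(g,q.x.round(4),q.fun.round(2))
    draw([*q.x,g,0,0],(0,255,0) if g==0 else (0,0,255))
cv2.imwrite('pics/ov14.png',img)
E
python3 ov2.py
```

```text
[ 0.0213  0.0493  0.237   0.5846  0.0868 -0.006 ] [-0.08 -0.32  0.01  0.31  0.1   0.55 -0.02 -0.54] vs plan deg 0.6136794651113301
0 [-0.0034  0.0017  0.2171] [-1.47  1.13 -1.65  0.07  1.43 -1.32  1.8   0.13]
0.003 [-0.0036 -0.0024  0.2238] [-1.66  0.87 -1.59  0.34  1.43 -1.61  2.04  0.41]
```

View pics/ov14.png

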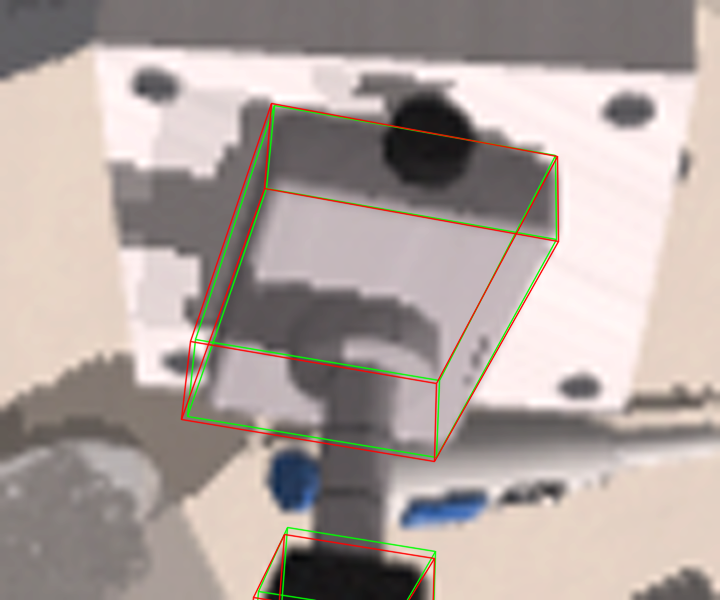

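```bash
python3 -c "
from h import *
print(hand_in(), get_obs()['t'])"
```

```text
the job is handed in; nothing more can be done
the job is handed in; nothing more can be done
```

The depth gauge is set in the pocket and released. I handed the job in at about 21 s; no verdict was reported. By the arm's own position the pocket is about 58 to 59 mm deep, give or take about 3 mm.

- **Which gauge:** I took the larger grey gauge from the rack. I left the purple one and the smaller grey one alone.
- **Insertion:** I aligned the rod with the block using the wrist camera. It went in without axial contact until the plate met the face, with only about 2–3 N sideways against the bore after that. The rod then slid through the plate at a few newtons until it stopped hard.
- **Pressing on the bottom:** At the stop the reading rose to 20–24 N, well under 60 N. I held it there for over 1 s, eased off about 1 mm, opened the gripper and backed away.

**Last checks:**
- **Plate:** It sits on the face about 2–3 mm off centre on the downhill side. Zero gap and zero tilt fit both wrist views to within about 2 px, mostly at rounded edges. An unconstrained fit gave tilts of 1.2–1.4° and a physically impossible gap of −6 mm, so flatness is confirmed only to about 1–1.5° and the 2 mm gap limit is below what the pictures could resolve.
- **Rod on the bottom:** I saw the hard stop before letting go but could not see the tip afterwards. The rod depth fitted from the pictures ranged from 55 to 62 mm.
- **Turn on release:** The gauge turned about 11° around its own rod as the fingers opened.
- **Surroundings:** The flask, vial, dish and beaker looked unmoved, judged by eye only. The gripper was clear of everything.

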